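# Unclip the cover of the long storage box

### The arm

A 6-joint arm with a two-finger parallel gripper is mounted at the origin on a cart in front of the work surface, level with it; the furniture and walls round the work are solid. World frame = base frame: x ahead of the robot, y to its left, z up, the work surface at z = 0. Lengths are in mm, angles in rad, forces in N, time in s.
With the tool pointing down it reaches from about 300 to 775 mm from the base axis. Payload 14.6 kg.
Tool frame: the origin (TCP) lies at the very end of the fingers, on their centre line; the grasp point (between the pads) lies 19 mm behind it (manip.grip_point_offset is the distance from the TCP to the grasp point, in mm); z points along the fingers, y is the line along which they close (so a half turn about z gives the same grasp; the last joint's range is limited). The gripper opens to 94 mm and grips with 3 to 60 N. Pads are 16 mm wide; open, the fingers measure 119 mm over their backs; the gripper's body (75 mm by 177 mm) begins 78 mm behind the grasp point.
Start: joints at [1.174, 0.3, 1.521, -0, 1.321, -0.067], TCP at [178.117, 520.349, 181.246] pointing down, gripper open.
Joint ranges: [-3.03, 3.03], [-0.79, 2.21], [0.23, 2.52], [-1.04, 4.18], [0, 3.07], [-2.55, 2.55]. Speed limits (rad/s): [2.22, 2.22, 2.57, 3.14, 3.14, 3.14].

### API

Orientations are given as [roll, pitch, yaw] about the fixed x, y, z axes, in that order (R = Rz(yaw) Ry(pitch) Rx(roll)).
In Python, from cell import telemetry, eyes, manip gives the robot as it stands.
- The arm moves only by the tool play_rows, never from a script. Its arguments are lists of equal length, an entry for each row: "translation": the shift along the world's x, y, z in m, a list of three; "yaw": the turn about the world's z in rad. A call has 1 to 12 rows; each row is the pose to reach, as a shift and turn from the pose commanded when the call began; what a row does not reach only later rows make up. A row lasts 1/8 s, in which the tool goes at most 62.5 mm and 10.7 degrees, less where a joint would pass 70% of its speed; a pose out of reach is approached as far as the arm can. A call with a gripper value outside its range is refused whole. "hand" is the opening, from 0 (shut) to 1 (fully open), set as the call begins (left out, the last holds). The fingers move at their own pace and stop on an object; "force" is the grip in N (left out, the last holds). Time passes only in rows, so rows that repeat a pose let the fingers close. It gives the time, the measured TCP pose, the force, the opening and the grip force at its end, in the units of the state.
- telemetry.read_state(): the state, without advancing time (a new reading comes with each control period).
- eyes.camera(name): name is "scene" or "side" or "wrist"; returns a dict with "pixels" (384x512x3 uint8, red, green, blue), "fx", "fy", "cx", "cy" (pixels), "cam_to_world" (4x4, takes a point from camera to world coordinates); the wrist camera has in their place "T_tool_cam" (4x4, takes a point from camera to tool coordinates, whose origin is the TCP and whose axes are the flange's). Camera axes: x right, y up, looking along -z (the intrinsics and any distortion apply to the point x, -y, -z); pixel columns grow to the right and rows downward; lengths in mm; the calibration is good to about 2 mm. A picture is of the moment at which its call begins: read the wrist's pose just before it. There is no depth.
- manip.sign_off(): hands the job in; it is judged then, once.
The state is a dict: "clock": time; "joints": joint angles; "qd": joint speeds; "effort": joint torques, N m; "eef_pos": TCP position; "eef_rot": TCP orientation; "wrist_force": force on the tool from outside, world axes, zero at the start; "moment": the same for the moment, N m; "finger_gap": finger opening in mm; "finger_force": force on a finger pad.
Only numpy, scipy, OpenCV 4.12 (cv2) and the standard library are available. Lean on these libraries where they do the work, as an engineer would, in place of code of your own. Each camera call takes 0.05 s, during which the arm holds its last target. There are 200 camera calls.

### The job

Open the long rectangular storage box: press the two opposing tabs on its cover towards each other, keep them pressed and lift the cover off, then lay it flat, tabs up, in the middle of the chopping board without dropping it. Leave the cover of the round canister on.

Things in the scene. Friction and masses are not known exactly. Their poses are not given: they have to be found in the camera images.
- box_cover_grip (a point): Snap-fit cover of the long white box (150 x 84 x 55 mm, fixed): grey plate 144 (its x) x 78 x 5 mm, with two white upright tabs facing each other along its y, each 34 mm wide, 4 thick, 26 tall, outer faces 58 mm apart. The point is midway between the tabs, halfway up: 13 mm above the plate's top, 73 mm above the worktop. Laid on a flat surface, the point is 31 mm above it. About 115 g; z up.
- box_cover_tab_l (a joint): The tab on the cover's +y side: 0 m when free, grows as it is pressed inward, 0.010 at its stop. The spring takes 2.5 N at first, 7.5 N fully in; a grip of 15 to 30 N is right. The hook below lets go of the box's rim at about 4 mm. Both tabs fully in are 38 mm apart outside and serve as the handle.
- box_cover_tab_r (a joint): The same tab on the cover's -y side, also 0 when free and 0.010 m at its stop. Let go on the box, the hooks catch again. Below the plate a skirt reaches 13 mm into the box's mouth with 1.5 mm of play: lift straight up.
- board_top (a point): Dark wooden chopping board 180 mm (its x) by 150 mm (its y) by 18 mm, fixed to the worktop. The point is the centre of its upper face; z is up. A mini oven with a bread basket on top stands behind the worktop, its front at about x = 0.64: keep the wrist forward of it when swinging across.
- canister_cover_grip (a point): The same kind of cover, but a round plate of 106 mm diameter, on the low round white canister (diameter 116 mm, 55 mm tall, fixed): leave it on. The point is midway between its tabs, halfway up them, 73 mm above the worktop.

How it is judged:
By the outcome, as a careful person would: the job done as asked, in the order asked, and still so for the second after the job is handed in, with the robot touching nothing.
It also fails if it takes over 48 s, if anything falls off the work surface, if the arm or the gripper's body presses on something with over 40 N, if the wrist force passes 120 N, or if a joint passes its speed limit or range.

## Working session

There is one attempt and no reset: what is moved stays moved. The work goes in short steps, Python scripts to look and compute and a tool call to move; the robot and the scene stay as the last step left them, time stands still between calls to the robot, and variables do not carry over. Pictures are saved under pics/ and viewed, at most 10 in all, crops included, and the job is handed in when it is done.

Besides the shell and the picture viewer there is one more tool, called in YAML: its name, and indented under it one key for each argument. play_rows: Moves the arm, as the interface text tells. Its arguments: {"type":"object","properties":{"translation":{"type":"array","items":{"type":"array","items":{"type":"number"}}},"yaw":{"type":"array","items":{"type":"number"}},"hand":{"type":"number"},"force":{"type":"number"}},"required":["translation","yaw"]}

```bash
mkdir -p pics
cat > h.py <<'E'
import numpy as np, cv2
from cell import telemetry, eyes, manip
def snap(n,f):
    c=eyes.camera(n); cv2.imwrite('pics/'+f,c['pixels'][:,:,::-1]); return c
def ray(c,u,v,z,T=None):
    T=np.array(c['cam_to_world']) if T is None else T
    p=np.array([[[u,v]]],float); K=np.array([[c['fx'],0,c['cx']],[0,c['fy'],c['cy']],[0,0,1]])
    d=c.get('dist',c.get('distortion'))
    q=cv2.undistortPoints(p,K,None if d is None else np.array(d,float))[0,0]
    r=T[:3,:3]@np.array([q[0],-q[1],-1]); o=T[:3,3]; return o+r*(z-o[2])/r[2]
E
python3 - <<'E'
from h import *
import pickle
d={}
for n in ('scene','side'):
    c=snap(n,n+'0.png'); d[n]=c; print(n,{k:v for k,v in c.items() if k!='pixels'})
pickle.dump(d,open('c.pkl','wb'))
a=np.hstack([cv2.resize(d[n]['pixels'][:,:,::-1],(800,600)) for n in ('scene',)])
cv2.imwrite('pics/sc.png',a)
cv2.imwrite('pics/si.png',cv2.resize(d['side']['pixels'][:,:,::-1],(800,600)))
s=telemetry.read_state();print(s)
E
```

```text
scene {'fx': 371.7429818816555, 'fy': 371.7429818816555, 'cx': 248.99367151655147, 'cy': 188.2991144324577, 'cam_to_world': array([[ 5.94326111e-01,  3.88875630e-01, -7.03954699e-01,
        -2.07941508e+02],
       [-8.04115114e-01,  3.01755247e-01, -5.12193962e-01,
        -5.17833410e+02],
       [ 1.32422745e-02,  8.70470858e-01,  4.92041794e-01,
         5.78175025e+02],
       [ 0.00000000e+00,  0.00000000e+00,  0.00000000e+00,
         1.00000000e+00]])}
side {'fx': 370.36854349009144, 'fy': 370.36854349009144, 'cx': 253.78093252289221, 'cy': 195.93594163850565, 'cam_to_world': array([[ 9.97311264e-01, -4.27158845e-02,  5.95449055e-02,
         5.33479884e+02],
       [ 7.26573302e-02,  4.70513527e-01, -8.79396346e-01,
        -8.53115537e+02],
       [ 9.54750931e-03,  8.81358255e-01,  4.72352062e-01,
         5.34443502e+02],
       [ 0.00000000e+00,  0.00000000e+00,  0.00000000e+00,
         1.00000000e+00]])}
{'clock': 0.1, 'joints': array([ 1.17437238e+00,  3.00408883e-01,  1.52156291e+00,  7.03540070e-06,
        1.32067030e+00, -6.66209512e-02]), 'qd': array([ 0.00093239, -0.00076864, -0.00136804, -0.00040109,  0.00034475,
        0.00091134]), 'effort': array([ 1.65931659e-03, -5.32638180e+01, -3.53282940e+01,  7.09500653e-02,
        2.34721228e-02, -9.03602859e-05]), 'eef_pos': array([178.02778505, 520.10316757, 180.7281493 ]), 'eef_rot': array([-3.14054599e+00, -7.66626113e-05,  2.81178787e+00]), 'wrist_force': array([ 0.31552266, -0.41816606, -0.62537304]), 'moment': array([ 0.01322263, -0.01486676,  0.03680852]), 'finger_force': 0.0, 'finger_gap': 93.98485766129511}
```

View pics/sc.png

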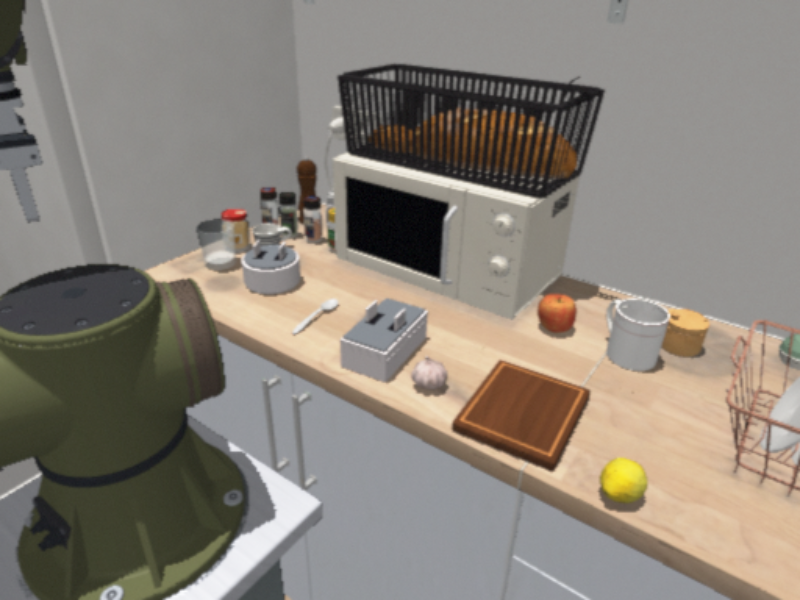

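View pics/si.png

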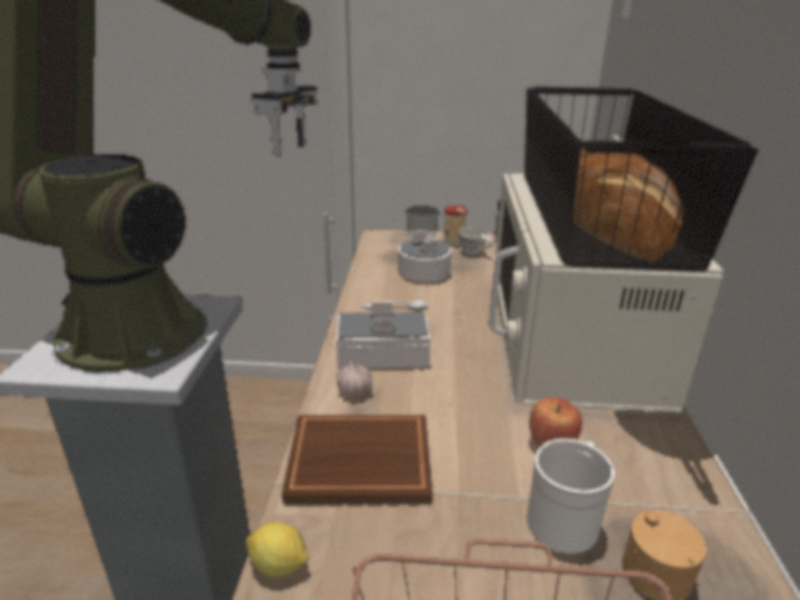

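The scene view shows the box at about (385,338) and the board at about (522,412), both in 800-px coordinates. The side view has the box at (383,340) and the board at (358,458). The garlic sits next to the box. I'll enlarge both.

Run:
```python
import pickle,cv2
d=pickle.load(open('c.pkl','rb'))
def crop(n,x0,y0,w,h,s,f):
    a=d[n]['pixels'][y0:y0+h,x0:x0+w,::-1]; a=cv2.resize(a,None,fx=s,fy=s,interpolation=cv2.INTER_CUBIC)
    for x in range(0,w,20): cv2.putText(a,str(x0+x),(x*s,10),0,.35,(0,0,255),1); cv2.line(a,(x*s,12),(x*s,20),(0,0,255),1)
    for y in range(0,h,20): cv2.putText(a,str(y0+y),(0,y*s+4),0,.35,(0,0,255),1); cv2.line(a,(25,y*s),(32,y*s),(0,0,255),1)
    cv2.imwrite('pics/'+f,a)
crop('scene',210,180,180,120,4,'c1.png')
crop('side',175,185,110,140,4,'c2.png')
```

```text
(no output)
```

View pics/c1.png

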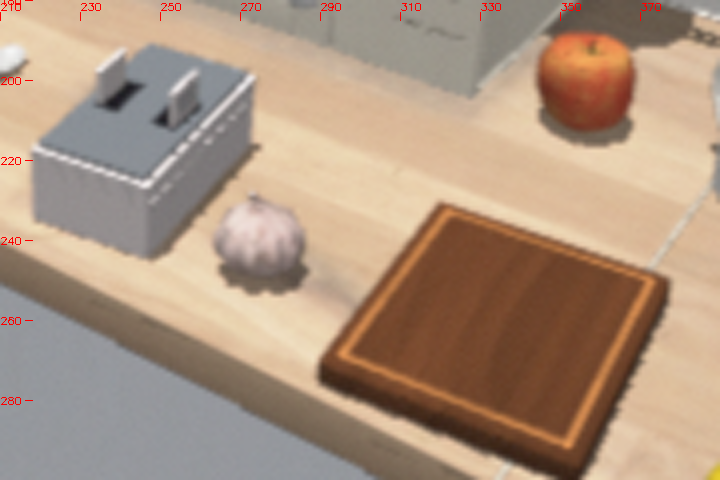

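View pics/c2.png

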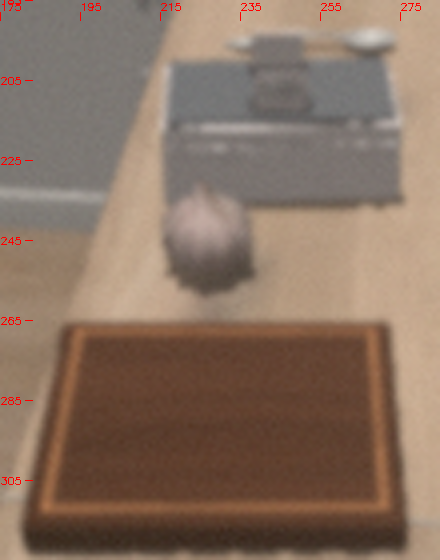

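The scene crop shows the cover plate's corners at about (219.5,217), (247.5,225.5), (273,199) and (247.5,191). The board's corners are at about (321,231), (377.5,250), (353,295.5) and (290.5,270.5). The side crop gives matching corners for both. Next I'll fit poses to them.

Run:
```python
from h import *
import pickle
from scipy.optimize import least_squares
d=pickle.load(open('c.pkl','rb'))
def proj(c,P):
    T=np.linalg.inv(c['cam_to_world']); q=P@T[:3,:3].T+T[:3,3]
    return np.c_[c['cx']+c['fx']*q[:,0]/-q[:,2], c['cy']+c['fy']*q[:,1]/q[:,2]]
plate={'scene':[(219.5,216.8),(247.5,225.5),(273.3,199.3),(247.5,191)],'side':[(217,200.5),(215.8,215.8),(275,215.8),(272,200.5)]}
board={'scene':[(320.8,230.8),(290.5,270.5),(353,295.5),(377.5,250)],'side':[(272,265.8),(191.3,265.8),(181.3,313.3),(276.3,313.3)]}
for nm,o,z in (('plate',plate,60),('board',board,18)):
    for n in o: print(nm,n,[np.round(ray(d[n],u,v,z)[:2]).tolist() for u,v in o[n]])
    dims=(144,78) if nm=='plate' else (180,150)
    for swap in (0,1):
        a,b=dims[::-1] if swap else dims
        # order-free: match nearest
        def model(p):
            L=np.array([[a,b],[a,-b],[-a,-b],[-a,b]])/2; c,s=np.cos(p[2]),np.sin(p[2])
            return np.c_[L@np.array([[c,s],[-s,c]])+p[:2],[z]*4]
        def res(p):
            r=[]
            for n in o:
                m=proj(d[n],model(p)); k=np.array(o[n])
                for q in k: r+=list((m-q)[np.argmin(np.sum((m-q)**2,1))])
            return np.array(r)
        x0=np.mean([ray(d['scene'],u,v,z)[:2] for u,v in o['scene']],0)
        best=min((least_squares(res,[*x0,t]) for t in (-.5,0,.5)),key=lambda r:r.cost)
        print(nm,swap,np.round(best.x,3),round(best.cost,1),np.round(best.fun,1))
# tabs tops z=86 in scene
for u,v in ((237.5,194),(256.5,199.5)): print('tab',ray(d['scene'],u,v,86))
```

```text
plate scene [[372.0, -6.0], [385.0, -84.0], [525.0, -66.0], [518.0, 16.0]]
plate side [[379.0, -4.0], [388.0, -81.0], [533.0, -69.0], [524.0, 9.0]]
plate 0 [ 4.54164e+02 -3.41060e+01  1.24000e-01] 4.9 [ 0.9 -1.2 -0.  -0.8  0.4 -1.1  1.1 -0.1 -0.3  0.  -0.2  0.  -1.1 -1.
 -1.  -0.9]
plate 1 [ 4.55954e+02 -2.98020e+01 -4.36000e-01] 603.3 [  2.5 -20.1  -0.4  -1.8   1.1  16.2  -0.2  -0.8  -0.2  14.7   1.   -0.6
  -3.6 -17.1  -0.6  -1.8]
board scene [[528.0, -211.0], [353.0, -226.0], [366.0, -366.0], [541.0, -355.0]]
board side [[532.0, -210.0], [356.0, -225.0], [368.0, -362.0], [544.0, -348.0]]
board 0 [ 4.49762e+02 -2.86583e+02  8.20000e-02] 20.9 [-1.5 -1.8 -2.5 -1.4  1.2  0.6  0.4 -1.1  0.9 -1.7 -0.4 -1.8 -1.9  2.5
  1.1  2.5]
board 1 [ 4.49368e+02 -2.83556e+02  7.30000e-02] 355.8 [-10.   -1.2  -6.8  -8.4   8.7  -1.5   4.    4.4  -5.9  -6.6   7.8  -7.1
   4.8   7.3  -7.3   7.8]
tab [4.53366377e+02 2.52202004e-01 8.60000000e+01]
tab [461.18395284 -55.24325307  86.        ]
```

play_rows:
  translation:
    - [0.025, -0.05, 0]
    - [0.05, -0.1, 0]
    - [0.075, -0.15, 0]
    - [0.1, -0.2, 0]
    - [0.125, -0.25, 0]
    - [0.15, -0.3, 0]
    - [0.175, -0.35, 0]
    - [0.2, -0.4, 0]
    - [0.226, -0.452, 0]
    - [0.252, -0.504, 0]
    - [0.277, -0.554, 0]
    - [0.277, -0.554, 0]
  yaw: [0.04, 0.08, 0.12, 0.16, 0.2, 0.24, 0.28, 0.32, 0.36, 0.41, 0.454, 0.454]
  hand: 1
  force: 22

```text
clock: 1.6
eef_pos: [455.7, -36.3, 180.6]
eef_rot: [3.142, -0.001, -3.021]
wrist_force: [0.7, 0.5, -0.1]
finger_gap: 94.1
finger_force: 0.0
```

play_rows:
  translation:
    - [0, 0, 0]
    - [0, 0, 0]
    - [0, 0, 0]
  yaw: [0, 0, 0]

```text
clock: 1.98
eef_pos: [455.0, -32.8, 181.4]
eef_rot: [-3.142, 0.0, -3.016]
wrist_force: [-0.4, -0.3, -0.0]
finger_gap: 94.3
finger_force: 0.0
```

Run:
```python
from h import *
import pickle
s=telemetry.read_state(); c=eyes.camera('wrist')
pickle.dump((s,c),open('w.pkl','wb'))
print(s['clock'],s['eef_pos'],s['eef_rot'],s['joints'],s['wrist_force'],c['T_tool_cam'],c['fx'],c['cx'],c['cy'],c.keys())
cv2.imwrite('pics/w1.png',cv2.resize(c['pixels'][:,:,::-1],(768,576)))
```

```text
1.975 [454.95951592 -32.84881057 181.41360189] [-3.14151064e+00  3.26025003e-04 -3.01615066e+00] [-1.52407577e-01  8.87216466e-02  1.77285914e+00  1.10168470e-05
  1.27967585e+00 -1.84864905e+00] [-0.35411346 -0.32097854 -0.03315811] [[ 7.60005622e-05  9.68855574e-01  2.47626474e-01  7.11750682e+01]
 [ 9.99998452e-01  3.61610126e-04 -1.72174011e-03 -2.45655836e-01]
 [-1.75766174e-03  2.47626221e-01 -9.68854047e-01 -2.03607707e+02]
 [ 0.00000000e+00  0.00000000e+00  0.00000000e+00  1.00000000e+00]] 331.2634810987231 248.34526550479163 191.9016098240272 dict_keys(['pixels', 'fx', 'fy', 'cx', 'cy', 'T_tool_cam'])
```

View pics/w1.png

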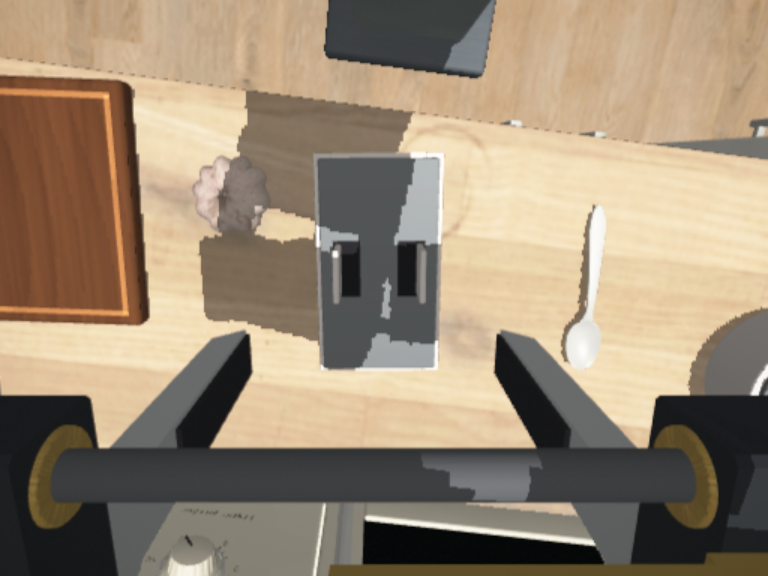

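The wrist view shows the cover's outer corners at about (315,154), (442,154), (438,368) and (321,370), with tab outer edges at x≈333 and 426 over rows 246–303. The gripper straddles it and lines up with the tabs' closing direction.

Run:
```python
from h import *
import pickle
from scipy.spatial.transform import Rotation as R
s,c=pickle.load(open('w.pkl','rb'))
T=np.eye(4);T[:3,:3]=R.from_euler('xyz',s['eef_rot']).as_matrix();T[:3,3]=s['eef_pos'];T=T@c['T_tool_cam']
f=lambda L,z:np.array([ray(c,u/1.5,v/1.5,z,T)[:2] for u,v in L])
k=f([(315.5,155),(442,155),(438,368.5),(321,369)],56)
print('rim',k.round(1),k.mean(0)); e=(k[3]+k[2]-k[0]-k[1]);print('yaw long',np.arctan2(e[1],e[0]),np.linalg.norm(e)/2, np.linalg.norm(k[0]-k[1]),np.linalg.norm(k[2]-k[3]))
t=f([(333,247),(426,246),(333.5,303),(425,303)],84)
t[2:]=f([(333.5,303),(425,303)],84)
print('tabs',t.round(1),t.mean(0)); e=t[1]-t[0]; print(np.linalg.norm(e),np.arctan2(-e[0],e[1]))
print('board right edge', f([(130,82),(147,322)],18))
```

```text
rim [[385.3 -78.1]
 [375.2   2.2]
 [520.9  22.9]
 [531.6 -59.9]] [453.24313429 -28.21054682]
yaw long 0.1322256351452867 147.28178373368982 80.92262851356446 83.44398074159362
tabs [[438.1 -59.1]
 [430.3  -2.7]
 [473.5 -55. ]
 [466.3   2.2]] [452.06545276 -28.6373847 ]
56.94241089240231 0.13610271170794178
board right edge [[ 353.0534245  -213.67882047]
 [ 526.35270405 -199.70345685]]
```

play_rows:
  translation:
    - [-0.001, 0.002, -0.03]
    - [-0.0025, 0.004, -0.06]
    - [-0.0025, 0.004, -0.085]
    - [-0.0025, 0.004, -0.105]
    - [-0.0025, 0.004, -0.116]
    - [-0.0025, 0.004, -0.116]
    - [-0.0025, 0.004, -0.116]
  yaw: [0.004, 0.008, 0.008, 0.008, 0.008, 0.008, 0.008]

```text
clock: 2.9
eef_pos: [453.0, -29.6, 66.0]
eef_rot: [-3.141, 0.001, -3.009]
wrist_force: [-0.0, -0.5, 1.1]
finger_gap: 94.0
finger_force: 0.0
```

Run:
```python
from h import *
import pickle
s=telemetry.read_state(); c=eyes.camera('wrist')
pickle.dump((s,c),open('w2.pkl','wb'))
print(s['clock'],s['eef_pos'],s['eef_rot'],s['wrist_force'])
cv2.imwrite('pics/w2.png',cv2.resize(c['pixels'][100:340,100:420,::-1],(800,600),interpolation=cv2.INTER_CUBIC))
```

```text
2.9 [453.04044138 -29.63017427  65.98027709] [-3.14130486e+00  1.04591601e-03 -3.00925301e+00] [-0.01342489 -0.54690621  1.10238898]
```

View pics/w2.png

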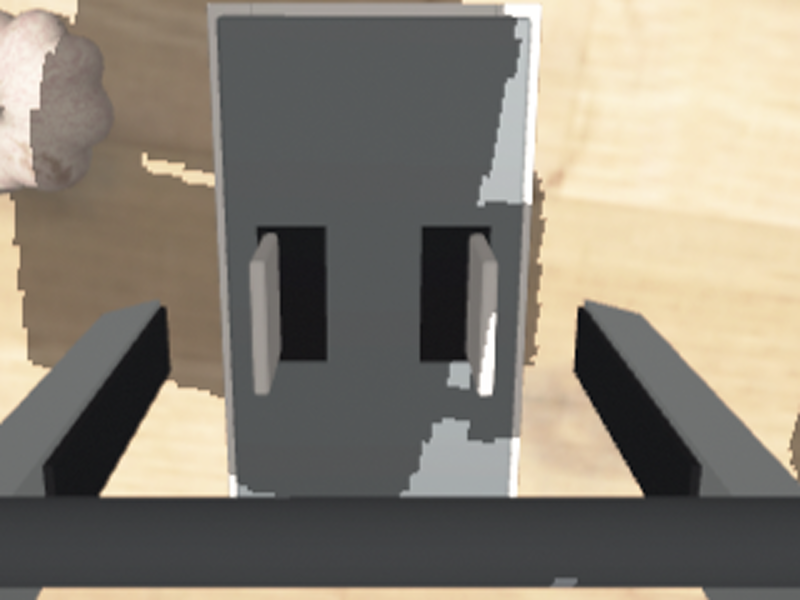

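Run:
```python
from h import *
import pickle
from scipy.spatial.transform import Rotation as R
s,c=pickle.load(open('w2.pkl','rb'))
Ti=np.linalg.inv(c['T_tool_cam'])
for p in ((8,-47,0),(-8,-47,0),(8,47,0),(-8,47,0)):
    q=Ti[:3,:3]@p+Ti[:3,3]; u=c['cx']-c['fx']*q[0]/q[2]; v=c['cy']+c['fy']*q[1]/q[2]
    print(p,(u-100)*2.5,(v-100)*2.5)
T=np.eye(4);T[:3,:3]=R.from_euler('xyz',s['eef_rot']).as_matrix();T[:3,3]=s['eef_pos'];T=T@c['T_tool_cam']
f=lambda L,z:np.array([ray(c,u/2.5+100,v/2.5+100,z,T)[:2] for u,v in L])
t=f([(250,262),(497,262),(256,394),(494,394)],86)
print('tabtops',t,t.mean(0))
t=f([(218,17),(531,17)],60); m=t.mean(0); print('plate near edge mid',m,'centre',m+72*np.array([np.cos(.133),np.sin(.133)]))
m=f([(257,227),(490,227),(326,360),(421,360)],60);print('slots',m,m.mean(0))
```

```text
(8, -47, 0) 187.5361943627614 271.7979712807555
(-8, -47, 0) 190.88221845103362 330.2468212158517
(8, 47, 0) 553.1681409818987 271.633416237191
(-8, 47, 0) 549.834156685434 330.04168584544914
tabtops [[440.26317011 -59.41689846]
 [432.75189001  -2.83417061]
 [473.11551144 -54.79692489]
 [465.58095374   2.07699172]] [452.92788132 -28.74275056]
plate near edge mid [382.10435238 -38.04512102] centre [453.46848653 -28.49732771]
slots [[438.74967621 -61.38042123]
 [430.74392675  -1.10370879]
 [473.45745227 -39.10434895]
 [470.05978244 -13.47125159]] [453.25270942 -28.76493264]
```

The fingers and tabs line up to within 1 mm, so I'll close now.

play_rows:
  translation:
    - [0, 0.001, -0.002]
    - [0, 0.001, -0.002]
    - [0, 0.001, -0.002]
    - [0, 0.001, -0.002]
    - [0, 0.001, -0.002]
    - [0, 0.001, -0.002]
    - [0, 0.001, -0.002]
    - [0, 0.001, -0.002]
  yaw: [0, 0, 0, 0, 0, 0, 0, 0]
  hand: 0.2
  force: 24

```text
clock: 3.95
eef_pos: [452.6, -28.7, 63.2]
eef_rot: [-3.142, 0.0, -3.009]
wrist_force: [0.0, 0.4, 0.3]
finger_gap: 19.9
finger_force: 0.0
```

Run:
```python
from h import *
s=telemetry.read_state(); c=eyes.camera('wrist')
print(s['clock'],s['eef_pos'],s['wrist_force'],s['finger_gap'],s['finger_force'])
a=cv2.resize(c['pixels'][100:340,100:420,::-1],(520,390),interpolation=cv2.INTER_CUBIC)
b=eyes.camera('side')['pixels'][150:250,190:310,::-1]
b=cv2.resize(b,(270,225));a[:225,250:]=a[:225,250:]
cv2.imwrite('pics/w3.png',np.hstack([a,np.vstack([b,np.zeros((165,270,3),np.uint8)])]))
```

```text
3.95 [452.6300808  -28.6648956   63.24719014] [0.03448405 0.43173866 0.29842582] 19.903854057001393 0.0
```

View pics/w3.png

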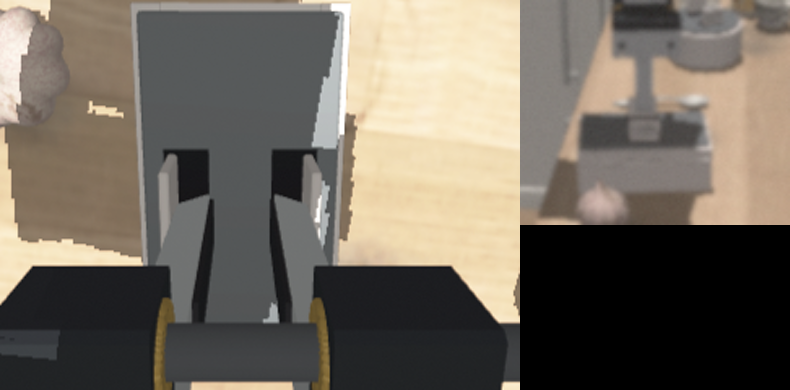

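The fingers passed over the tabs without touching them, so the real tips look higher than the nominal TCP. I'll check how much with the fixed cameras.

Run:
```python
from h import *
import pickle
d=pickle.load(open('c.pkl','rb')); s,c=pickle.load(open('w2.pkl','rb'))
print('offset',manip.grip_point_offset)
Ti=np.linalg.inv(c['T_tool_cam'])
for z in (0,-12,-16,-20,-24,-28):
    o=[]
    for p in ((8,-47,z),(-8,-47,z),(8,47,z)):
        q=Ti[:3,:3]@p+Ti[:3,3]; o+=[(c['cx']-c['fx']*q[0]/q[2]-100)*2.5,(c['cy']+c['fy']*q[1]/q[2]-100)*2.5]
    print(z,np.round(o))
# start pose tips: yaw 2.812
R=lambda a:np.array([[np.cos(a),-np.sin(a)],[np.sin(a),np.cos(a)]])
for n in d:
    T=np.linalg.inv(d[n]['cam_to_world'])
    for z in (181,193,201,209):
        for sy in (1,-1):
            P=np.r_[np.array([178,520.2])+R(2.812)@[0,-sy*50],z]; q=T[:3,:3]@P+T[:3,3]
            print(n,z,sy,np.round(np.array([d[n]['cx']-d[n]['fx']*q[0]/q[2],d[n]['cy']+d[n]['fy']*q[1]/q[2]])*1.5625))
```

```text
offset 18.8
0 [188. 272. 191. 330. 553. 272.]
-12 [177. 286. 181. 348. 564. 286.]
-16 [173. 292. 177. 354. 568. 292.]
-20 [169. 297. 173. 361. 572. 297.]
-24 [165. 303. 169. 368. 576. 303.]
-28 [161. 309. 165. 375. 580. 309.]
scene 181 1 [ 30. 217.]
scene 181 -1 [ 38. 236.]
scene 193 1 [ 28. 210.]
scene 193 -1 [ 36. 229.]
scene 201 1 [ 27. 206.]
scene 201 -1 [ 35. 224.]
scene 209 1 [ 26. 202.]
scene 209 -1 [ 33. 220.]
side 181 1 [300. 157.]
side 181 -1 [278. 166.]
side 193 1 [300. 152.]
side 193 -1 [277. 161.]
side 201 1 [300. 148.]
side 201 -1 [277. 157.]
side 209 1 [300. 145.]
side 209 -1 [277. 154.]
```

Both fixed cameras and the wrist view put the real tips about 24 mm above the nominal TCP. I'll reopen, go 19 mm lower and close again.

play_rows:
  translation:
    - [0, 0, 0.004]
    - [0, 0, 0.004]
    - [0, 0, 0.004]
    - [0, 0, 0.004]
    - [0, 0, 0.004]
    - [0, 0, 0.004]
    - [0, 0, -0.005]
    - [0, 0, -0.013]
    - [0, 0, -0.019]
    - [0, 0, -0.019]
    - [0, 0, -0.019]
  yaw: [0, 0, 0, 0, 0, 0, 0, 0, 0, 0, 0]
  hand: 0.9

```text
clock: 5.42
eef_pos: [452.7, -28.7, 44.3]
eef_rot: [-3.142, 0.0, -3.009]
wrist_force: [-0.4, 0.3, 0.8]
finger_gap: 84.6
finger_force: 0.0
```

play_rows:
  translation:
    - [0, 0, 0]
    - [0, 0, 0]
    - [0, 0, 0]
    - [0, 0, 0]
    - [0, 0, 0]
    - [0, 0, 0]
    - [0, 0, 0]
    - [0, 0, 0]
  yaw: [0, 0, 0, 0, 0, 0, 0, 0]
  hand: 0.2
  force: 24

```text
clock: 6.42
eef_pos: [452.8, -28.6, 44.7]
eef_rot: [-3.142, 0.0, -3.009]
wrist_force: [-2.5, 0.0, 7.3]
finger_gap: 36.6
finger_force: 24.0
```

Both tabs are fully in: the gap is 36.6 mm at 24 N. Lifting straight up.

play_rows:
  translation:
    - [0, 0, 0.003]
    - [0, 0, 0.008]
    - [0, 0, 0.014]
    - [0, 0, 0.022]
    - [0, 0, 0.032]
    - [0, 0, 0.045]
    - [0, 0, 0.06]
    - [0, 0, 0.075]
    - [0, 0, 0.085]
    - [0, 0, 0.09]
    - [0, 0, 0.09]
  yaw: [0, 0, 0, 0, 0, 0, 0, 0, 0, 0, 0]

```text
clock: 7.8
eef_pos: [452.6, -28.6, 134.3]
eef_rot: [-3.142, 0.0, -3.009]
wrist_force: [-0.2, 0.6, -1.4]
finger_gap: 36.4
finger_force: 24.0
```

Run:
```python
from h import *
s=telemetry.read_state(); c=eyes.camera('wrist')
print(s['clock'],s['eef_pos'],s['wrist_force'],s['moment'],s['finger_gap'],s['finger_force'])
a=cv2.resize(c['pixels'][:,:,::-1],(400,300))
b=cv2.resize(eyes.camera('side')['pixels'][120:330,170:310,::-1],(400,600),interpolation=cv2.INTER_CUBIC)
e=cv2.resize(eyes.camera('scene')['pixels'][120:300,170:410,::-1],(400,300))
cv2.imwrite('pics/l.png',np.hstack([np.vstack([a,e]),b]))
```

```text
7.8 [452.63248831 -28.64372852 134.31717664] [-0.18816099  0.59727866 -1.40957237] [-0.00986637 -0.0196936   0.01164283] 36.35460677810658 23.98856431245804
```

View pics/l.png

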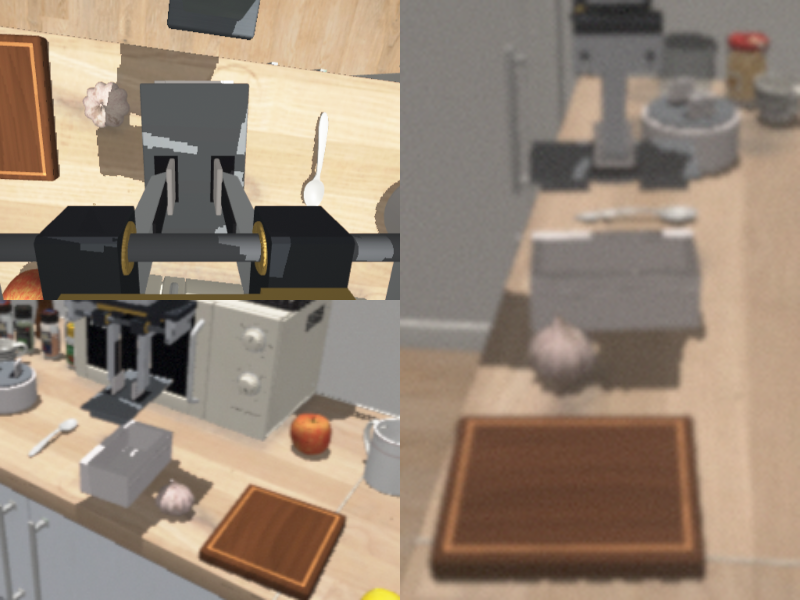

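The cover is off, level and held in the gripper, and the box is open. Moving over the board.

play_rows:
  translation:
    - [0, -0.012, 0]
    - [0, -0.036, 0]
    - [0, -0.062, 0]
    - [0, -0.09, 0]
    - [-0.001, -0.12, 0]
    - [-0.001, -0.15, 0]
    - [-0.002, -0.18, 0]
    - [-0.002, -0.208, 0]
    - [-0.003, -0.232, 0]
    - [-0.003, -0.247, 0]
    - [-0.003, -0.252, 0]
    - [-0.003, -0.252, 0]
  yaw: [0, -0.005, -0.01, -0.015, -0.02, -0.025, -0.03, -0.04, -0.05, -0.05, -0.05, -0.05]

```text
clock: 9.45
eef_pos: [449.6, -280.5, 134.1]
eef_rot: [3.141, -0.0, -3.059]
wrist_force: [-0.0, -0.2, -1.1]
finger_gap: 36.4
finger_force: 24.0
```

play_rows:
  translation:
    - [0, 0, 0]
    - [0, 0, 0]
  yaw: [0, 0]

```text
clock: 9.7
eef_pos: [449.8, -280.2, 134.4]
eef_rot: [-3.142, 0.0, -3.059]
wrist_force: [-0.2, 0.8, -0.8]
finger_gap: 36.1
finger_force: 24.0
```

Run:
```python
from h import *
import pickle
s=telemetry.read_state(); c=eyes.camera('wrist'); pickle.dump((s,c),open('w4.pkl','wb'))
print(s['clock'],s['eef_pos'],s['eef_rot'],s['joints'],s['finger_gap'],s['finger_force'])
cv2.imwrite('pics/b.png',cv2.resize(c['pixels'][:,:,::-1],(768,576),interpolation=cv2.INTER_CUBIC))
```

```text
9.7 [ 449.76191743 -280.18380011  134.35608914] [-3.14153806e+00  1.31413345e-04 -3.05866458e+00] [-6.26281134e-01  2.98876816e-01  1.63558815e+00  4.72407170e-05
  1.20699240e+00 -2.28002234e+00] 36.149952484580524 23.988654613494873
```

View pics/b.png

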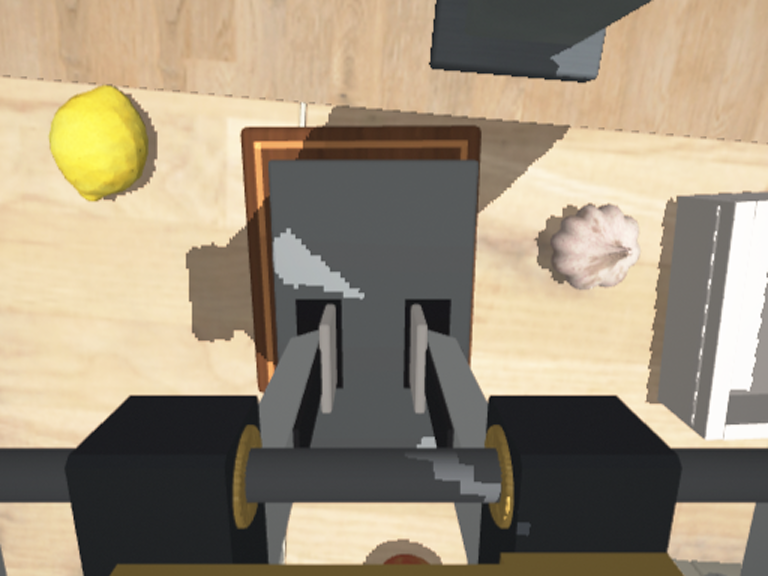

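The cover hangs level over the board. The board's near corners are at (243,128) and (481,126), and its left edge runs to (260,390).

Run:
```python
from h import *
import pickle
from scipy.spatial.transform import Rotation as R
s,c=pickle.load(open('w4.pkl','rb'))
T=np.eye(4);T[:3,:3]=R.from_euler('xyz',s['eef_rot']).as_matrix();T[:3,3]=s['eef_pos'];T=T@c['T_tool_cam']
f=lambda L,z:np.array([ray(c,u/1.5,v/1.5,z,T)[:2] for u,v in L])
k=f([(243,128),(481,126),(260,390),(472,365)],18)
print(k.round(1)); a=np.linalg.norm(k[0]-k[1]); e=k[1]-k[0]; y=np.arctan2(-e[0],e[1]); l=k[2]-k[0]; y2=np.arctan2(l[1],l[0])
l=k[3]-k[1];y3=np.arctan2(l[1],l[0]);print(a,y,y2,y3)
y=(y+y2)/2
print('centre',(k[0]+k[1])/2+90*np.array([np.cos(y),np.sin(y)]))
p=f([(269,161),(477,161)],150); print('plate near mid',p, np.linalg.norm(p[1]-p[0]),(p.mean(0)+72*np.array([np.cos(.083),np.sin(.083)])))
```

```text
[[ 365.9 -366.6]
 [ 352.6 -221.1]
 [ 540.5 -351.5]
 [ 509.6 -205.8]]
146.09008867881846 0.09112214203503416 0.08647774468585276 0.09756095189377535
centre [ 448.92425862 -285.87657549]
plate near mid [[ 382.01308387 -323.76557786]
 [ 375.69268458 -247.79485798]] 76.23317996348646 [ 450.60502257 -279.811077  ]
```

play_rows:
  translation:
    - [0, -0.003, -0.012]
    - [-0.001, -0.006, -0.032]
    - [-0.001, -0.006, -0.055]
    - [-0.001, -0.006, -0.078]
    - [-0.001, -0.006, -0.095]
    - [-0.001, -0.006, -0.105]
    - [-0.001, -0.006, -0.109]
    - [-0.001, -0.006, -0.111]
    - [-0.001, -0.006, -0.112]
    - [-0.001, -0.006, -0.112]
  yaw: [0.003, 0.006, 0.006, 0.006, 0.006, 0.006, 0.006, 0.006, 0.006, 0.006]

```text
clock: 11.0
eef_pos: [448.8, -286.7, 22.5]
eef_rot: [-3.141, 0.0, -3.053]
wrist_force: [-0.0, 0.8, -1.1]
finger_gap: 36.4
finger_force: 24.0
```

play_rows:
  translation:
    - [0, 0, -0.0005]
    - [0, 0, -0.001]
    - [0, 0, -0.0015]
    - [0, 0, -0.0015]
  yaw: [0, 0, 0, 0]

```text
clock: 11.5
eef_pos: [448.6, -286.7, 20.8]
eef_rot: [-3.142, 0.0, -3.053]
wrist_force: [-1.2, -0.1, 0.2]
finger_gap: 36.7
finger_force: 24.0
```

play_rows:
  translation:
    - [0, 0, -0.0004]
    - [0, 0, -0.0008]
    - [0, 0, -0.0008]
    - [0, 0, -0.0008]
  yaw: [0, 0, 0, 0]

```text
clock: 12.0
eef_pos: [448.7, -286.7, 20.7]
eef_rot: [-3.141, 0.0, -3.053]
wrist_force: [-3.7, 2.3, 9.1]
finger_gap: 36.5
finger_force: 24.1
```

The cover is resting on the board with 9 N of contact force. Releasing in stages, then going straight up.

play_rows:
  translation:
    - [0, 0, 0.0004]
    - [0, 0, 0.0004]
    - [0, 0, 0.0004]
  yaw: [0, 0, 0]
  hand: 0.55

```text
clock: 12.38
eef_pos: [448.7, -286.8, 20.4]
eef_rot: [-3.141, 0.0, -3.053]
wrist_force: [-0.2, -0.3, 1.8]
finger_gap: 52.0
finger_force: 4.0
```

play_rows:
  translation:
    - [0, 0, 0]
    - [0, 0, 0]
    - [0, 0, 0]
    - [0, 0, 0]
    - [0, 0, 0]
  yaw: [0, 0, 0, 0, 0]
  hand: 0.85

```text
clock: 13.0
eef_pos: [448.6, -286.6, 20.3]
eef_rot: [3.142, -0.0, -3.053]
wrist_force: [-0.5, -0.8, 0.5]
finger_gap: 80.0
finger_force: 0.0
```

play_rows:
  translation:
    - [0, 0, 0.005]
    - [0, 0, 0.015]
    - [0, 0, 0.03]
    - [0, 0, 0.05]
    - [0, 0, 0.075]
    - [0, 0, 0.1]
    - [0, 0, 0.125]
    - [0, 0, 0.14]
    - [0, 0, 0.14]
    - [0, 0, 0.14]
  yaw: [0, 0, 0, 0, 0, 0, 0, 0, 0, 0]

```text
clock: 14.25
eef_pos: [448.3, -286.4, 159.5]
eef_rot: [3.141, -0.001, -3.053]
wrist_force: [-0.1, 0.2, -0.6]
finger_gap: 80.0
finger_force: 0.0
```

Run:
```python
from h import *
s=telemetry.read_state(); c=eyes.camera('wrist')
print(s['clock'],s['eef_pos'],s['wrist_force'],s['finger_gap'],s['finger_force'])
a=cv2.resize(c['pixels'][:,:,::-1],(400,300))
b=cv2.resize(eyes.camera('side')['pixels'][120:330,170:310,::-1],(400,600),interpolation=cv2.INTER_CUBIC)
e=cv2.resize(eyes.camera('scene')['pixels'][150:330,190:430,::-1],(400,300))
cv2.imwrite('pics/f.png',np.hstack([np.vstack([a,e]),b]))
```

```text
14.25 [ 448.31015106 -286.43162243  159.5462506 ] [-0.06557256  0.21462865 -0.64744218] 79.98316327867028 0.0
```

View pics/f.png

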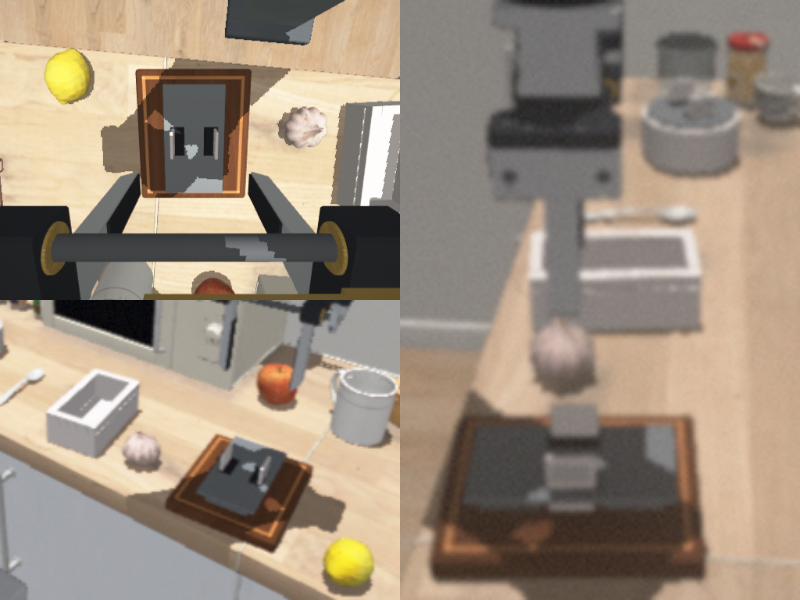

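The cover lies flat, tabs up, in the middle of the board (wrist view: plate columns 162–226, board columns 138–250). The canister's cover is still on and the gripper is clear, so I'm handing in.

```bash
python3 -c "
from cell import manip
print(manip.sign_off())"
```

```text
the job is handed in; nothing more can be done
None
```

I opened the long box and laid its cover flat, tabs up, in the middle of the chopping board, leaving the canister's cover on; the job was handed in after about 14 s of robot time, and no verdict came back.

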